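# Tip a tube rack onto its feet and push it home against the rack scanner

## Task

The blue tube rack has been left standing on its end to drain, in front of the low white rack scanner. Without ever picking it up, push it over with the fingers so that it drops on its feet with the tube holes facing up, then push it along the bench until its whole leading end sits flush against the front face of the scanner, and take the hand away. Leave the cup, bottle, cap and tip box alone.

Things in the scene. Friction and masses are not known exactly. Their poses are not given: they have to be found in the camera images.
- rack: Blue tube rack, loose, 0.2 to 0.4 kg: a block 150 (its x) by 90 (y) by 50 mm (z). Origin: centre of its underside, which has four black pads; z points out of the top, which has 15 black holes (solid, a finger cannot enter). At the start it stands on its -x end, 150 mm tall: x up, the holes (z) facing away from the scanner and the underside facing it, up to 10 degrees askew.
- rack_push (a point): Middle of the rack's top (the face with the holes), 125 mm from the end it stands on: 50, 0, 50 mm from its origin. Pushed here towards the scanner, the rack turns about its heel with little slip, passes balance at about 18 degrees and falls on its feet, its x then pointing roughly at the scanner, its leading end 30 to 80 mm short of it.
- rack_heel (a point): Middle of the edge between the rack's underside and the end it stands on (75 mm from the origin along its -x). The rack tips about this edge, which stays on the bench; once it is on its feet, this is the lower edge of the rear end, the 90 x 50 mm face to push.
- rack_front_left (a point): Point on the rack's leading end (+x end), at its +y edge, half way up its 50 mm height: 75, 45, 25 mm from the rack's origin.
- rack_front_right (a point): Point on the rack's leading end (+x end), at its -y edge, half way up its 50 mm height: 75, -45, 25 mm from the rack's origin.
- scanner: Rack scanner, fixed to the bench: low white box with an orange top, 80 (x) by 240 (y) by 50 mm high. Origin at the centre of its underside on the bench, z up; its front face, with a black window, lies 40 mm from the origin on its -x side and looks along its -x, roughly to the robot. Rigid and immovable.
- scanner_face (a point): Centre of the scanner's front face, 25 mm above the bench; axes as the scanner's (x points into the scanner, y along the face).
- specimen_cup: Bystander: clear specimen cup with an orange lid, 60 mm wide, 69 mm tall, loose. Origin at the centre of its underside.
- bottle: Bystander: white round bottle, 56 mm wide, 120 mm tall, loose. Origin at the centre of its underside.
- red_cap: Bystander: red round cap lying flat, 48 mm wide, 14 mm high, loose. Origin at the centre of its underside.
- tip_box: Bystander: yellow box with a clear lid, 87 by 62 mm, 58 mm tall, loose. Origin at the centre of its underside.

How it is judged:
On the way, in this order (a step that is already met when the one before it is completed fails the run):
1. the rack has been tipped over and stands on its feet, holes up (angle between rack's own z axis and vertical below 0.08 rad and height (world z) of rack_heel below 0.012 m), for 0.2 s.
2. the rack's leading end is flush against the scanner's face (all of step 1 and x of each of rack_front_left, rack_front_right in the frame of scanner_face above -0.007 m and y of rack_front_left in the frame of scanner_face below 0.122 m and y of rack_front_right in the frame of scanner_face above -0.122 m), for 0.2 s.
At the end, for the whole second after the job is handed in: The rack rests on its feet (top within 0.08 rad of level, on the bench), holes up, with both corners of its leading end within 7 mm of the scanner's front face and not past the ends of that face (2 mm allowed); at rest; the cup, bottle, cap and tip box within 20 mm of where they were (all of step 2 and linear speed of rack below 0.01 m/s and distance of scanner from where it was at the start of the episode below 0.002 m and distance of each of specimen_cup, bottle, red_cap, tip_box from where it was at the start of the episode below 0.02 m); the robot touches nothing.
It fails at once if the rack is lifted: its heel edge leaves the bench by more than 25 mm (height (world z) of rack_heel above 0.025 m).
It fails at once if the rack is lifted as a whole (its underside centre over 90 mm high) (height (world z) of rack above 0.09 m).
It fails at once if a bystander is disturbed (moved more than 20 mm) (distance of any of specimen_cup, bottle, red_cap, tip_box from where it was at the start of the episode above 0.02 m).
It also fails if it takes over 45 s, if anything falls off the work surface, if the arm or the gripper's body presses on something with over 40 N, if the wrist force passes 120 N, or if a joint passes its speed limit or range.

## Robot

A 7-joint arm with a two-finger parallel gripper is mounted at the origin on the work surface. World frame = base frame: x ahead of the robot, y to its left, z up, the work surface at z = 0. Lengths are in m, angles in rad, forces in N, time in s.
With the tool pointing down it reaches from about 0.4 to 0.9 m from the base axis. Payload 5.5 kg.
Tool frame: the origin (TCP) lies midway between the tips of the shut fingers; the grasp point (between the pads) lies 19 mm behind it (manip.grip_depth is the distance from the TCP to the grasp point, in m); z points along the fingers, y is the line along which they close (so a half turn about z gives the same grasp; the last joint's range is limited). The gripper opens to 92 mm and grips with 3 to 60 N. Pads are 19 mm wide; open, the fingers measure 130 mm over their backs; the gripper's body (75 mm by 190 mm) begins 47 mm behind the grasp point.
Start: joints at [-1.046, 0.501, -0.427, 1.55, 0.221, 1.138, -0.21], TCP at [0.168, 0.628, 0.198] pointing down, gripper open.
Joint ranges: [-2.88, 2.88], [-0.31, 2.03], [-1.54, 1.56], [0.2, 2.42], [-1.41, 4.55], [0.19, 2.02], [-2.57, 2.57]. Speed limits (rad/s): [2.57, 2.57, 3.14, 3.14, 3.14, 3.14, 3.14].

## Interface

Orientations are given as a unit quaternion [x, y, z, w].
In Python, from bench import manip, effector, viewer gives the robot as it stands. Calls block until the motion is done:
- manip.move_pose(position, orientation): joint-space move of the TCP to a pose.
- manip.servo_line(position, ori=None, vel=0.15): straight line of the TCP; ori=None keeps the orientation; vel is the mean speed in m/s.
- manip.movej(angles): joint-space move.
- effector.open_jaws() and effector.close(f_grip=None): open the fingers fully, or close them until they stop; f_grip is the grip in N (None keeps the last).
- manip.sleep(seconds).
- manip.solve_ik(position, orientation): joint angles nearest the present ones, or None.
- viewer.get_image(name): name is "scene" or "side" or "wrist"; returns the picture (384x512x3 uint8, red, green, blue); there is no depth.
- viewer.get_calibration(name): a dict with "vfov" (degrees; the focal length in pixels is half the picture's height over the tangent of half this angle, whatever the lens; pixels are square), "cx", "cy" (the principal point, pixels), "eye" and "attitude" of the camera in the world. Camera axes: x right, y down, z forward; pixel columns grow to the right and rows downward; lengths in m; the calibration is good to about 2 mm. A picture is of the moment at which its call begins: read the wrist's pose just before it. get_calibration takes no time and is no camera call; for the wrist camera it gives the pose at the moment of the call.
A pose or a line that the arm cannot do raises manip.PlanningError and nothing moves.
- manip.hand_in(): hands the job in; it is judged then, once.
Readings, each from a call of its own:
- manip.current_clock(): time.
- manip.current_q(): joint angles.
- manip.current_joint_velocities(): joint speeds.
- manip.current_tau(): joint torques, N m.
- manip.current_tool_pos(): TCP position.
- manip.current_tcp_rot(): TCP orientation.
- manip.current_force(): force on the tool from outside, world axes, zero at the start.
- manip.current_wrist_torque(): the same for the moment, N m.
- manip.current_finger_gap(): finger opening in m.
- manip.current_gripper_force(): force on a finger pad.
Only numpy, scipy, OpenCV 4.12 (cv2) and the standard library are available. Lean on these libraries where they do the work, as an engineer would, in place of code of your own. Each camera call takes 0.05 s, during which the arm holds its last target. There are 200 camera calls.

## Working session

There is one attempt and no reset: what is moved stays moved. The work goes in short steps, each a Python script; the robot and the scene stay as the last script left them, time stands still between calls to the robot, and variables do not carry over. Pictures are saved under pics/ and viewed, at most 10 in all, crops included, and the job is handed in when it is done.

```bash
ls; mkdir -p pics
python3 - <<'E'
from bench import manip, viewer
import cv2, numpy as np
ims=[]
for n in ("scene","side"):
    im=viewer.get_image(n); cv2.imwrite(f"pics/{n}0.png",im[:,:,::-1]); print(n,viewer.get_calibration(n));
E
```

```text
pics
scene {'vfov': 44.96995126452545, 'cx': 259.95060826076184, 'cy': 189.30688258002067, 'eye': array([ 0.92707229, -0.48131878,  0.85985774]), 'attitude': array([ 0.90869105,  0.25573159, -0.09620082, -0.31563797])}
side {'vfov': 53.431430228591225, 'cx': 257.05263708022215, 'cy': 192.24709649970907, 'eye': array([ 0.19889519, -0.62310004,  0.63081213]), 'attitude': array([ 0.85044908, -0.24160895,  0.13258838, -0.44808683])}
```

View pics/scene0.png

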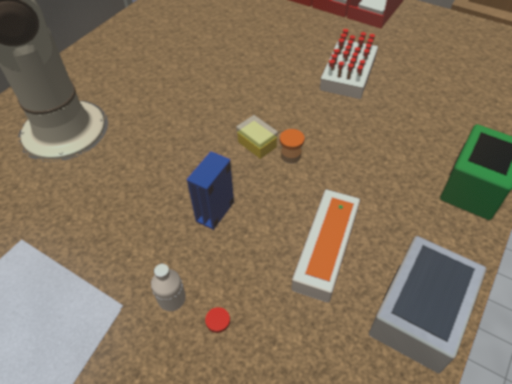

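View pics/side0.png

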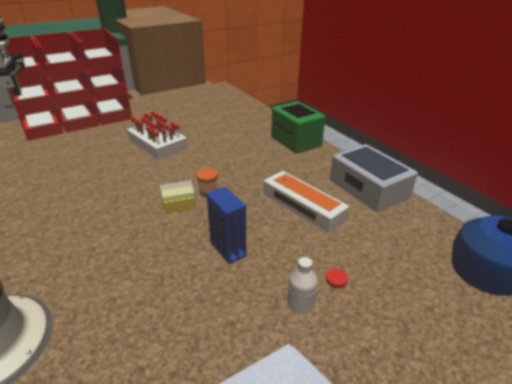

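Scene view: the rack stands at about (212,190), the scanner at (328,243), the cup at (291,145), the tip box at (257,135), the bottle at (168,287) and the cap at (218,320). Next I'll turn these pixels into positions.

```bash
cat > h.py <<'E'
import cv2, numpy as np
from bench import manip, effector, viewer
from scipy.spatial.transform import Rotation as R
def cast(c,px,z):
    f=192/np.tan(np.radians(c['vfov'])/2)
    px=np.atleast_2d(np.asarray(px,float))
    d=np.c_[(px[:,0]-c['cx'])/f,(px[:,1]-c['cy'])/f,np.ones(len(px))]
    d=R.from_quat(c['attitude']).apply(d); e=np.array(c['eye'])
    return e+d*((z-e[2])/d[:,2])[:,None]
def proj(c,p):
    f=192/np.tan(np.radians(c['vfov'])/2)
    v=R.from_quat(c['attitude']).inv().apply(np.atleast_2d(p)-c['eye'])
    return v[:,:2]/v[:,2:]*f+[c['cx'],c['cy']]
def blob(im,lo,hi,near=None,box=None):
    h=cv2.cvtColor(im,cv2.COLOR_RGB2HSV); m=cv2.inRange(h,np.array(lo),np.array(hi))
    if box: k=np.zeros_like(m); x0,y0,x1,y1=box; k[y0:y1,x0:x1]=1; m=m*k
    cs=cv2.findContours(m,0,2)[0]
    return max(cs,key=cv2.contourArea)
E
python3 - <<'E'
from h import *
np.set_printoptions(precision=3,suppress=True)
B={'scene':dict(sc=(280,180,370,310),rk=(180,140,245,240)),'side':dict(sc=(255,165,355,235),rk=(195,180,255,270))}
tiles=[]
for n in B:
    im=viewer.get_image(n); c=viewer.get_calibration(n)
    o=blob(im,(3,150,120),(20,255,255),box=B[n]['sc'])
    r=cv2.minAreaRect(o); q=cv2.approxPolyDP(cv2.convexHull(o),4,True)[:,0]
    print(n,'orange',q.tolist(),'\n',cast(c,q,.05)[:,:2])
    w=blob(im,(0,0,150),(179,60,255),box=B[n]['sc'])
    q=cv2.approxPolyDP(cv2.convexHull(w),3,True)[:,0]; print('white',q.tolist(),'\n',cast(c,q,.05)[:,:2])
    b=blob(im,(105,100,30),(130,255,255),box=B[n]['rk'])
    q=cv2.approxPolyDP(cv2.convexHull(b),3,True)[:,0]
    print('rack',q.tolist(),'\nz.15',cast(c,q,.15)[:,:2].tolist(),'\nz0',cast(c,q,0)[:,:2].tolist())
    x0,y0,x1,y1=B[n]['rk']; tiles.append(cv2.resize(im[y0:y1,x0:x1],(390,585),interpolation=cv2.INTER_NEAREST))
    if n=='scene':
        for nm,p,z in(('cup',(291,136),.069),('bottle',(162,270),.12),('cap',(218,319),.014),('tip',(258,130),.058)): print(nm,cast(c,p,z)[0])
    else:
        for nm,p,z in(('cup',(207,174),.069),('bottle',(305,264),.12),('cap',(337,276),.014),('tip',(178,187),.058)): print(nm,cast(c,p,z)[0])
cv2.imwrite('pics/rk.png',np.hstack(tiles)[:,:,::-1])
E
```

```text
scene orange [[335, 199], [351, 207], [326, 279], [307, 270]] 
 [[ 0.734  0.123]
 [ 0.773  0.122]
 [ 0.804 -0.061]
 [ 0.764 -0.063]]
white [[325, 189], [359, 199], [330, 292], [292, 279]] 
 [[ 0.703  0.137]
 [ 0.779  0.15 ]
 [ 0.823 -0.081]
 [ 0.748 -0.095]]
rack [[228, 159], [206, 189], [188, 181], [211, 152]] 
z.15 [[0.5233080126767422, 0.02859094135409973], [0.5308903848751612, -0.059408818213091574], [0.48818546267265905, -0.0613876795585383], [0.48163495045901583, 0.026604992925550575]] 
z0 [[0.4379886051243158, 0.1363399367219998], [0.44717320796690724, 0.029744952894020182], [0.39544431104787514, 0.027347938468604116], [0.3875096104655953, 0.13393433764234813]]
cup [0.565 0.226 0.069]
bottle [ 0.556 -0.234  0.12 ]
cap [ 0.661 -0.225  0.014]
tip [0.48  0.212 0.058]
side orange [[276, 180], [285, 175], [338, 203], [328, 209]] 
 [[ 0.733  0.121]
 [ 0.771  0.13 ]
 [ 0.809 -0.055]
 [ 0.769 -0.061]]
white [[264, 179], [283, 170], [348, 207], [329, 218]] 
 [[ 0.707  0.143]
 [ 0.782  0.156]
 [ 0.819 -0.081]
 [ 0.747 -0.091]]
rack [[207, 193], [225, 188], [244, 206], [227, 218]] 
z.15 [[0.4793485285477336, 0.028051658351549213], [0.5230320466583369, 0.02506774309227977], [0.5250388008705412, -0.05682356881665551], [0.4747024360527731, -0.0743760174135134]] 
z0 [[0.5668421627419117, 0.23119286090120983], [0.6241537224794571, 0.22727804714467126], [0.6267865281436006, 0.11983892553885722], [0.5607466187223825, 0.09681060158949018]]
cup [0.568 0.223 0.069]
bottle [ 0.55  -0.238  0.12 ]
cap [ 0.66  -0.223  0.014]
tip [0.479 0.219 0.058]
```

View pics/rk.png

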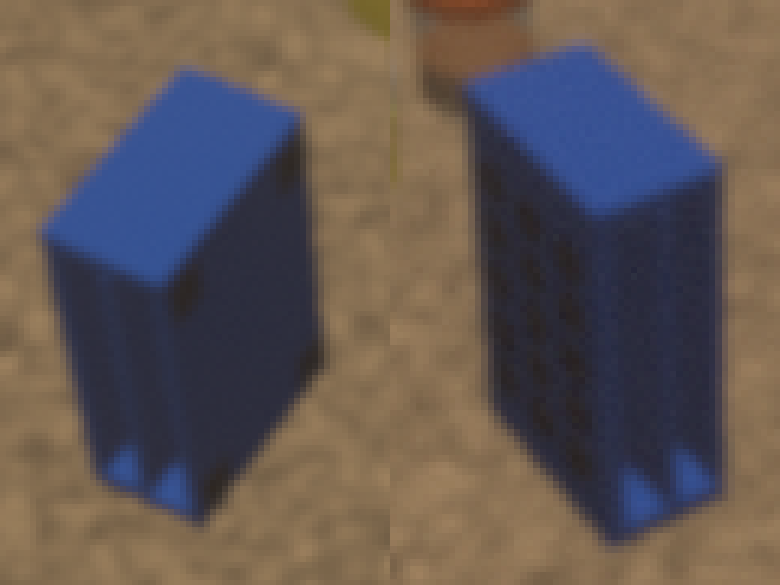

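The two views agree to within a few mm:

| Item | Position | Yaw | Other |
|---|---|---|---|
| Rack centre | (0.505, -0.017) | about +4° | top face 88 × 45 mm at z = 0.15 |
| Scanner face | (0.705, 0.140) to (0.748, -0.093) | about +10.3° | 237 mm long, given as 240 |

The gap after the fall should be about 50 mm. Next I'll close the fingers and tip the rack.

```bash
cat >> h.py <<'E'
def down(deg): return (R.from_euler('z',deg,degrees=True)*R.from_euler('x',180,degrees=True)).as_quat()
E
python3 - <<'E'
from h import *
np.set_printoptions(precision=3,suppress=True)
y=4.; u=np.array([np.cos(np.radians(y)),np.sin(np.radians(y)),0])
face=np.array([.505,-.017,0])-.025*u   # holes side
p=lambda s,z: face+u*s+[0,0,z]
effector.close(10)
t=np.array(manip.current_tool_pos()); manip.servo_line(t+[0,0,.14],vel=.2)
q0=np.array(manip.current_q())
best=None
for a in (y,y+180):
    q=manip.solve_ik(p(-.05,.32),down(a))
    if q is not None and (best is None or np.abs(q-q0).max()<best[0]): best=(np.abs(np.array(q)-q0).max(),a)
print(best)
manip.move_pose(p(-.05,.32),down(best[1]))
manip.servo_line(p(-.05,.12),vel=.15)
s=-.045; F0=np.array(manip.current_force()); contact=None
while s<.075:
    s+=.005; manip.servo_line(p(s,.12),vel=.04)
    f=(np.array(manip.current_force())-F0)@u; print(round(s,3),round(float(f),2),end=' | ')
    if contact is None and f<-.3: contact=s
    if contact is not None and s>contact+.025 and abs(f)<.15: break
manip.sleep(.8)
print(manip.current_clock(), contact, manip.current_tool_pos())
for n in ('scene','side'): cv2.imwrite(f'pics/{n}1.png',viewer.get_image(n)[:,:,::-1])
E
```

```text
(np.float64(1.3532576764929594), 4.0)
-0.04 -0.23 | -0.035 -0.64 | -0.03 0.38 | -0.025 -0.79 | -0.02 -0.78 | -0.015 -1.4 | -0.01 -0.71 | -0.005 -0.72 | 0.0 -0.58 | 0.005 -1.15 | 0.01 -0.02 | 10.4 -0.035 [ 0.49  -0.018  0.12 ]
```

View pics/scene1.png

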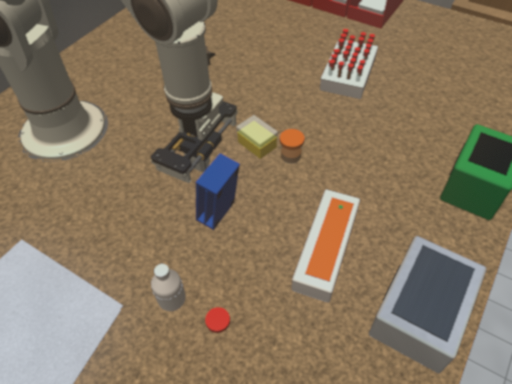

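The rack is partly tilted, with its top edge now at about (217,172). Force noise stopped the push too early, so I'll carry on by distance.

Run:
```python
from h import *
np.set_printoptions(precision=3,suppress=True)
y=4.; u=np.array([np.cos(np.radians(y)),np.sin(np.radians(y)),0])
face=np.array([.505,-.017,0])-.025*u
manip.servo_line(face+u*.046+[0,0,.12],vel=.04)
manip.sleep(.8)
manip.servo_line(face+u*(-.06)+[0,0,.12],vel=.15)
print(manip.current_clock())
ims=[viewer.get_image(n) for n in ('scene','side')]
cv2.imwrite('pics/b2.png',np.hstack([cv2.resize(i[120:340,100:400] if k==0 else i[120:340,150:450],(400,293)) for k,i in enumerate(ims)])[:,:,::-1])
np.save('ims2.npy',ims)
```

```text
13.2083
```

View pics/b2.png

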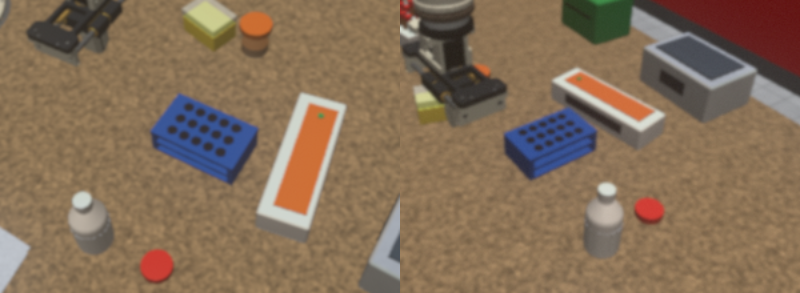

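The rack has dropped onto its feet with the holes up, near pixel (253,221) of the scene view. The gap to the scanner is small. I'll measure its top corners now.

Run:
```python
from h import *
np.set_printoptions(precision=3,suppress=True)
ims=np.load('ims2.npy')
for n,im,box in (('scene',ims[0],(200,180,300,260)),('side',ims[1],(220,190,310,260))):
    c=viewer.get_calibration(n)
    b=blob(im,(100,100,20),(130,255,255),box=box)
    q=cv2.approxPolyDP(cv2.convexHull(b),2.5,True)[:,0]
    print(n); print(np.c_[q,cast(c,q,.05)[:,:2],cast(c,q,0)[:,:2]])
```

```text
scene
[[234.    191.      0.532   0.028   0.508   0.059]
 [292.    216.      0.676   0.035   0.66    0.067]
 [271.    255.      0.686  -0.07    0.672  -0.045]
 [218.    231.      0.562  -0.078   0.54   -0.053]
 [214.    217.      0.535  -0.053   0.51   -0.027]]
side
[[296.    218.      0.677  -0.049   0.718   0.001]
 [292.    233.      0.635  -0.089   0.672  -0.043]
 [252.    252.      0.522  -0.095   0.549  -0.05 ]
 [248.    251.      0.516  -0.088   0.543  -0.042]
 [229.    222.      0.529   0.023   0.557   0.079]
 [275.    201.      0.673   0.038   0.714   0.095]]
```

The rack's yaw is about 3.6°, its rear-end centre about (0.532, -0.014) and the gap about 52 mm. The lengths check out at 145 × 88 mm, against the given 150 × 90. I'll push along the scanner's normal with the flat, closed fingers at the scanner's yaw.

Run:
```python
from h import *
np.set_printoptions(precision=3,suppress=True)
y=10.3; n=np.array([np.cos(np.radians(y)),np.sin(np.radians(y)),0])
c0=np.array([.531,-.0235,0]); p=lambda s,z: c0+n*s+[0,0,z]
manip.move_pose(p(-.06,.12),down(y)); manip.servo_line(p(-.06,.024),vel=.15)
manip.sleep(.2); F0=np.array(manip.current_force())
end=.5595-c0@n; print('end',end)
manip.servo_line(p(-.02,.024),vel=.1)
manip.servo_line(p(end-.012,.024),vel=.05)
s=end-.012
while s<end+.012:
    s+=.002; manip.servo_line(p(s,.024),vel=.03); manip.sleep(.1)
    f=-(np.array(manip.current_force())-F0)@n; t=(np.array(manip.current_tool_pos())-c0)@n
    print(round(s-end,4),round(t-end,4),round(float(f),1),end=' | ')
    if f>12: break
manip.sleep(.2)
print(manip.current_clock())
manip.servo_line(p(s-.06,.024),vel=.1); manip.servo_line(p(s-.1,.2),vel=.25)
ims=[viewer.get_image(k) for k in ('scene','side')]; print(manip.current_clock())
np.save('ims3.npy',ims)
cv2.imwrite('pics/b3.png',np.hstack([cv2.resize(i,(400,300)) if 0 else cv2.resize(i[160:310,180:380],(400,300)) for i in ims])[:,:,::-1])
for k,im,box in (('scene',ims[0],(200,180,340,280)),('side',ims[1],(220,180,340,260))):
    c=viewer.get_calibration(k)
    q=cv2.approxPolyDP(cv2.convexHull(blob(im,(100,100,20),(130,255,255),box=box)),2.5,True)[:,0]
    w=cast(c,q,.05); print(k); print(np.c_[q,w[:,:2],w@n-.719])
```

```text
end 0.0412588969125236
-0.01 -0.01 -0.1 | -0.008 -0.008 0.7 | -0.006 -0.006 -0.9 | -0.004 -0.004 -0.5 | -0.002 -0.002 0.3 | 0.0 -0.0 -0.5 | 0.002 0.002 0.8 | 0.004 0.004 -1.0 | 0.006 0.006 0.2 | 0.008 0.008 0.2 | 0.01 0.01 -0.8 | 0.012 0.012 -0.1 | 20.7083
22.4333
scene
[[234.    191.      0.532   0.028  -0.191]
 [292.    216.      0.676   0.035  -0.048]
 [271.    255.      0.686  -0.07   -0.056]
 [218.    231.      0.562  -0.078  -0.18 ]
 [214.    217.      0.535  -0.053  -0.203]]
side
[[296.    218.      0.677  -0.049  -0.062]
 [292.    233.      0.635  -0.089  -0.11 ]
 [252.    252.      0.522  -0.095  -0.223]
 [229.    222.      0.529   0.023  -0.195]
 [275.    201.      0.673   0.038  -0.05 ]]
```

View pics/b3.png

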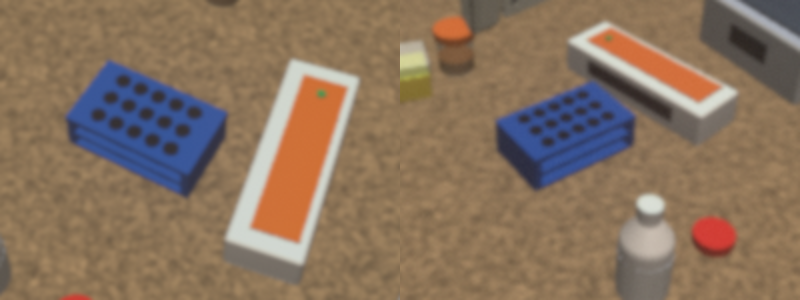

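The rack has not moved at all, even though the TCP went about 50 mm past its measured rear end with no force. That makes no sense, so I'll check the hand and get a fresh view before doing anything else.

Run:
```python
from h import *
np.set_printoptions(precision=3,suppress=True)
print(manip.current_finger_gap(),manip.current_tool_pos(),R.from_quat(manip.current_tcp_rot()).as_matrix(),manip.current_q(),manip.current_clock())
im=viewer.get_image('scene'); old=np.load('ims3.npy'); print(np.abs(im.astype(int)-old[0]).max(), np.abs(old[0].astype(int)-np.load('ims2.npy')[0]).max())
p=np.array(manip.current_tool_pos()); px=proj(viewer.get_calibration('scene'),p)[0]; print('TCP px',px)
a=im[:,:,::-1].copy(); cv2.circle(a,tuple(int(v) for v in px),3,(255,0,255),1)
cv2.imwrite('pics/s4.png',a)
```

```text
0.0002305394959279617 [ 0.484 -0.032  0.198] [[ 0.984  0.179 -0.003]
 [ 0.179 -0.984 -0.   ]
 [-0.003 -0.    -1.   ]] [-0.249  0.178  0.29   1.971 -0.059  1.004 -1.322] 22.4333
29 161
TCP px [192.2   154.286]
```

View pics/s4.png

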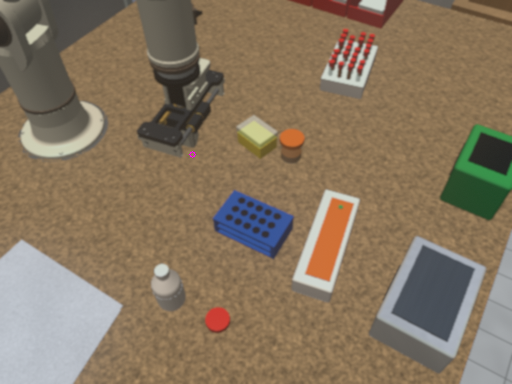

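Run:
```python
from h import *
p=np.array(manip.current_tool_pos()); M=R.from_quat(manip.current_tcp_rot()).as_matrix()
out=[]
for n in ('scene','side'):
    im=viewer.get_image(n)[:,:,::-1]; c=viewer.get_calibration(n)
    pts=proj(c,np.array([p,p-M[:,2]*.066,p-M[:,2]*.066+M[:,1]*.095,p-M[:,2]*.066-M[:,1]*.095]))
    x,y=pts[1].astype(int); x0,y0=max(0,x-50),max(0,y-60); s=4
    t=cv2.resize(im[y0:y0+120,x0:x0+100],None,fx=s,fy=s)
    for k,q in enumerate(pts): cv2.circle(t,tuple(int(v) for v in (q-[x0,y0])*s),4,[(255,0,255),(0,255,0),(0,255,255),(0,255,255)][k],1)
    t=cv2.copyMakeBorder(t,0,480-t.shape[0],0,400-t.shape[1],0); out.append(t); print(n,pts.round().tolist(),x0,y0)
cv2.imwrite('pics/z5.png',np.hstack(out))
```

```text
scene [[192.0, 154.0], [188.0, 130.0], [163.0, 166.0], [210.0, 98.0]] 137 69
side [[220.0, 187.0], [219.0, 159.0], [251.0, 178.0], [191.0, 142.0]] 168 98
```

View pics/z5.png

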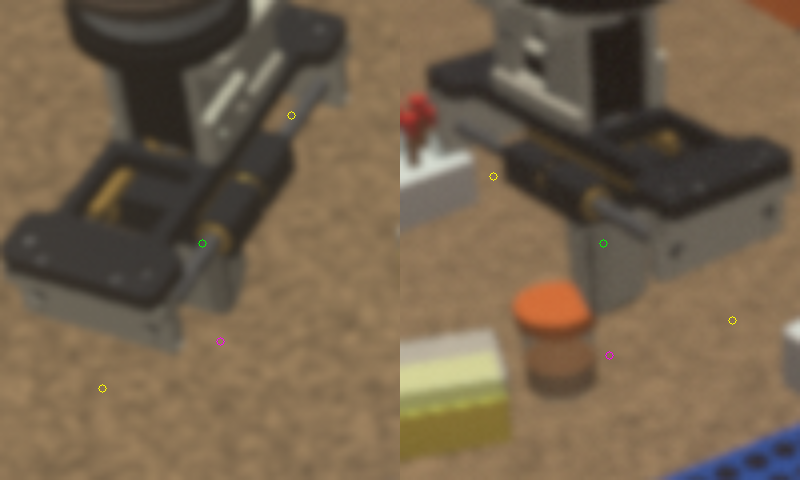

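Run:
```python
from h import *
np.set_printoptions(precision=4,suppress=True)
P=[]
for n,px in (('scene',(190.8,146.5)),('side',(220.5,175))):
    c=viewer.get_calibration(n); a,b=cast(c,px,.1)[0],cast(c,px,.3)[0]; d=(b-a)/np.linalg.norm(b-a); P.append((a,d))
A=sum(np.eye(3)-np.outer(d,d) for a,d in P); B=sum((np.eye(3)-np.outer(d,d))@a for a,d in P)
x=np.linalg.solve(A,B); print('tip',x,'resid',[np.linalg.norm(np.cross(x-a,d)) for a,d in P],'TCP',manip.current_tool_pos())
```

```text
tip [ 0.4863 -0.0334  0.2255] resid [np.float64(0.0019230836908591309), np.float64(0.0019230836908590934)] TCP [ 0.4843 -0.0318  0.1987]
```

The picture and the readings disagree. The fingertips really end about 27 mm above the reported TCP: z = 0.2255 against 0.1987, with a ray residual of 2 mm. So at 0.024 the fingers skimmed over the 50 mm rack. I'll redo the push 18 mm lower.

Run:
```python
from h import *
np.set_printoptions(precision=3,suppress=True)
y=10.3; n=np.array([np.cos(np.radians(y)),np.sin(np.radians(y)),0])
c0=np.array([.531,-.0235,0]); p=lambda s,z: c0+n*s+[0,0,z]; Z=.004
F=lambda: np.mean([manip.current_force() for _ in range(5)],0)
manip.servo_line(p(-.06,.15),vel=.2); manip.servo_line(p(-.06,.03),vel=.15); F0=F()
manip.servo_line(p(-.06,Z),vel=.04); manip.sleep(.1); print('dF down',F()-F0,manip.current_tool_pos())
if abs((F()-F0)[2])>5: raise SystemExit('bench contact')
end=.5595-c0@n
manip.servo_line(p(-.02,Z),vel=.1)
manip.servo_line(p(end-.012,Z),vel=.05)
s=end-.012
while s<end+.012:
    s+=.002; manip.servo_line(p(s,Z),vel=.03); manip.sleep(.1)
    f=-(F()-F0)@n
    print(round(s-end,4),round(float(f),1),end=' | ')
    if f>12: break
print(manip.current_clock())
manip.servo_line(p(s-.06,Z),vel=.1); manip.servo_line(p(s-.1,.15),vel=.2)
ims=[viewer.get_image(k) for k in ('scene','side')]; print(manip.current_clock())
np.save('ims6.npy',ims)
cv2.imwrite('pics/b6.png',np.hstack([cv2.resize(i[160:310,180:380],(400,300)) for i in ims])[:,:,::-1])
for k,im,box in (('scene',ims[0],(200,180,350,290)),('side',ims[1],(220,180,350,260))):
    c=viewer.get_calibration(k)
    q=cv2.approxPolyDP(cv2.convexHull(blob(im,(100,100,20),(130,255,255),box=box)),2.5,True)[:,0]
    w=cast(c,q,.05); print(k); print(np.c_[q,w[:,:2],w@n-.719])
```

```text
dF down [-0.415  0.227  0.166] [ 0.472 -0.034  0.004]
-0.01 0.7 | -0.008 0.6 | -0.006 1.1 | -0.004 5.0 | -0.002 10.4 | 0.0 12.9 | 28.625
30.3833
scene
[[251.    196.      0.572   0.035  -0.15 ]
 [313.    215.      0.713   0.06   -0.007]
 [296.    257.      0.731  -0.048  -0.008]
 [239.    237.      0.608  -0.068  -0.133]
 [236.    224.      0.585  -0.044  -0.151]]
side
[[305.    207.      0.724  -0.024  -0.011]
 [300.    222.      0.676  -0.066  -0.066]
 [267.    242.      0.568  -0.085  -0.176]
 [241.    214.      0.569   0.036  -0.152]
 [278.    193.      0.701   0.064  -0.018]]
```

View pics/b6.png

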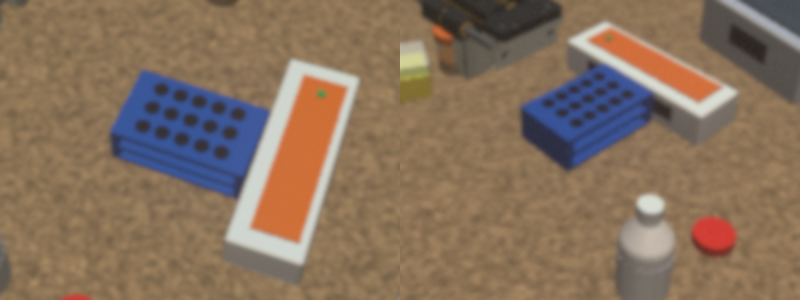

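Flush: the rack's front edge meets the white scanner edge along its full length, from about (313,215) to (301,250). Both rear corners lie 150 to 151 mm from the face, so the rack is parallel to it, and the push force rose to 13 N against the scanner. The cap, bottle, cup and tip box look untouched, and the hand is clear.

```bash
python3 -c "
from bench import manip
print(manip.hand_in(), manip.current_clock())"
```

```text
the job is handed in; nothing more can be done
the job is handed in; nothing more can be done
```

I tipped the rack onto its feet, pushed it flush against the scanner's front face, took the hand clear and handed the job in at about 30 s of robot time; no verdict came back, and the first push passed just over the rack because the fingertips sit about 27 mm above the reported TCP.

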